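Sort capped blood tubes into colour-coded trays, urgent one first

ROBOT

A 7-joint arm with a two-finger parallel gripper is mounted at the origin on the work surface. World frame = base frame: x ahead of the robot, y to its left, z up, the work surface at z = 0. Lengths are in m, angles in rad, forces in N, time in s.
With the tool pointing down it reaches from about 0.425 to 0.925 m from the base axis. Payload 6.8 kg.
Tool frame: the origin (TCP) lies at the very end of the fingers, on their centre line; the grasp point (between the pads) lies 19 mm behind it; z points along the fingers, y is the line along which they close (so a half turn about z gives the same grasp; the last joint's range is limited). The gripper opens to 85 mm and grips with 20 to 120 N. Pads are 22 mm wide; open, the fingers measure 114 mm over their backs; the gripper's body (76 mm by 85 mm) begins 54 mm behind the grasp point. The pads swing forward as they close: fully open they stand 13 mm farther back than shut.
Start: joints at [-1.282, 0.477, 0.022, 1.555, -0.011, 1.109, -0.083], TCP at [0.261, 0.623, 0.231] pointing down, gripper open.
Joint ranges: [-2.96, 2.96], [-0.34, 2.1], [-1.41, 1.46], [0.24, 2.44], [-1.37, 4.51], [0.17, 1.92], [-2.96, 2.96]. Speed limits (rad/s): [2.39, 2.39, 3.14, 3.14, 3.14, 3.14, 3.14].

INTERFACE

Orientations are given as a unit quaternion [w, x, y, z].
In Python, from station import bot gives the robot as it stands. The module is installed in compiled form; this text tells all that it offers.
- The arm moves only by the shell command python3 -m jog 'ROWS' [OPENING] [FORCE]. ROWS is JSON, a list of rows, each a list of 4 numbers: the shift along the tool's x, y, z in cm, then the turn about the tool's z in rad. In form: [[x, y, z, spin], ...]. A call has 1 to 20 rows; each row is the pose to reach, as a shift and turn from the pose commanded when the call began, along the tool's axes at that moment; what a row does not reach only later rows make up. A row lasts 1/12 s, in which the tool goes at most 41.7 mm and 7.16 degrees, less where a joint would pass 70% of its speed; a pose out of reach is approached as far as the arm can. A call with a gripper value outside its range is refused whole. OPENING is the closure, from -1 (fully open) to 1 (shut), set as the call begins (- or left out, the last holds). The fingers move at their own pace and stop on an object; FORCE is the grip in N (left out, the last holds). Time passes only in rows, so rows that repeat a pose let the fingers close. It gives the time, the measured TCP pose, the force, the opening and the grip force at its end, in the units of the state.
- bot.get_obs(): the state, without advancing time (a new reading comes with each control period).
- bot.read_camera(name): name is "side" or "top" or "wrist"; returns a dict with "pixels" (384x512x3 uint8, red, green, blue), "depth" (384x512 float32, m along the optical axis (not along the pixel's ray), 0 where there is no reading), "fovy" (degrees; the focal length in pixels is half the picture's height over the tangent of half this angle, whatever the lens; pixels are square), "cx", "cy" (the principal point, pixels), "pose" (4x4, takes a point from camera to world coordinates). Camera axes: x right, y down, z forward; pixel columns grow to the right and rows downward; lengths in m; the calibration is good to about 2 mm. A picture is of the moment at which its call begins.
- bot.hand_in(): hands the job in; it is judged then, once.
The state is a dict: "t": time; "q": joint angles; "joint_vel": joint speeds; "joint_torque": joint torques, N m; "eef_pos": TCP position; "tool_rot": TCP orientation; "contact_force": force on the tool from outside, world axes, zero at the start; "torque": the same for the moment, N m; "gripper_width": opening from 0.0 (shut) to 1.0 (fully open); "grasp_force": force on a finger pad.
Only numpy, scipy, OpenCV 4.12 (cv2) and the standard library are available. Lean on these libraries where they do the work, as an engineer would, in place of code of your own. Each camera call takes 0.05 s, during which the arm holds its last target. There are 200 camera calls.

TASK

Put each of the four capped blood tubes, standing in their pucks, into the tray of its cap's colour: both red ones into the red tray, one tube to a pocket (either pocket will do), standing upright and flat on the pocket floor. The yellow-capped tube is urgent: it must be standing released in its tray before any other tube is moved. Never let a tube fall or tip over, set it down rather than drop it, and leave the bottle, the tube rack and the tip box where they are.

Things in the scene. Friction and masses are not known exactly. Their poses are not given: they have to be found in the camera images.
- tube_yellow: The urgent capped blood tube, yellow cap. One rigid piece with its round black puck (46 mm diameter, 18 mm high rim, 24 mm at the tube). Upright tube 16 mm diameter, white label; cap 18 mm diameter, top 22 mm of it. Total height 105 mm, 90 g. Origin: centre of the puck's underside, z up the tube. Grip across the cap from above, 94 mm above the origin.
- tube_green: Capped blood tube, green cap. One rigid piece with its round black puck (46 mm diameter, 18 mm high rim, 24 mm at the tube). Upright tube 16 mm diameter, white label; cap 18 mm diameter, top 22 mm of it. Total height 105 mm, 90 g. Origin: centre of the puck's underside, z up the tube. Grip across the cap from above, 94 mm above the origin.
- tube_red_tall: The taller of the two red-capped blood tubes, in a black puck. One rigid piece with its round black puck (46 mm diameter, 18 mm high rim, 24 mm at the tube). Upright tube 16 mm diameter, white label; cap 18 mm diameter, top 22 mm of it. Total height 105 mm, 90 g. Origin: centre of the puck's underside, z up the tube. Grip across the cap from above, 94 mm above the origin.
- tube_red_short: The shorter of the two red-capped blood tubes, in a white puck. One rigid piece with its round white puck (46 mm diameter, 18 mm high rim, 24 mm at the tube). Upright tube 16 mm diameter, white label; cap 18 mm diameter, top 22 mm of it. Total height 85 mm, 90 g. Origin: centre of the puck's underside, z up the tube. Grip across the cap from above, 74 mm above the origin.
- tray_yellow: Low yellow plastic tray, fixed to the bench. Outer 82 mm (its x) by 159 mm (its y), 14 mm high, walls 5 mm. A rib 5 mm thick, as high as the walls, splits it into two pockets along its y, each 72 by 72 mm inside, centred at x = 0, y = -38.5 and +38.5 mm. Origin: centre of its underside, on the bench, z up; the pocket floor is 5 mm above it. Yaw varies by up to 0.3 rad.
- tray_green: Low green plastic tray, fixed to the bench. Outer 82 mm (its x) by 159 mm (its y), 14 mm high, walls 5 mm. A rib 5 mm thick, as high as the walls, splits it into two pockets along its y, each 72 by 72 mm inside, centred at x = 0, y = -38.5 and +38.5 mm. Origin: centre of its underside, on the bench, z up; the pocket floor is 5 mm above it. Yaw varies by up to 0.3 rad.
- tray_red: Low red plastic tray, fixed to the bench. Outer 82 mm (its x) by 159 mm (its y), 14 mm high, walls 5 mm. A rib 5 mm thick, as high as the walls, splits it into two pockets along its y, each 72 by 72 mm inside, centred at x = 0, y = -38.5 and +38.5 mm. Origin: centre of its underside, on the bench, z up; the pocket floor is 5 mm above it. Yaw varies by up to 0.3 rad.
- bottle: Bystander: loose white plastic bottle with a wide blue cap, 58 mm diameter, 115 mm high. Origin: centre of its underside.
- rack: Bystander: loose white tube rack, 50 mm (its x) by 200 mm (its y), with five grey-capped tubes up to 102 mm high. These stay in it. Origin: centre of its underside.
- tip_box: Bystander: loose closed pipette-tip box, grey with a blue lid, 80 mm (its x) by 120 mm (its y) by 53 mm high. Origin: centre of its underside.

How it is judged:
On the way:
1. the yellow tube stands released in the yellow tray while the other three are still where they started (within 20 mm) (x of tube_yellow in the frame of tray_yellow between -0.037 and 0.037 m and y of tube_yellow in the frame of tray_yellow between -0.078 and 0.078 m and z of tube_yellow in the frame of tray_yellow between 0.002 and 0.009 m and angle between tube_yellow's own z axis and vertical below 0.08 rad and linear speed of tube_yellow below 0.02 m/s and contact force between tube_yellow and the fingers below 0.1 N and distance of each of tube_green, tube_red_tall, tube_red_short from where it was at the start of the episode below 0.02 m), for 0.2 s.
At the end, for the whole second after the job is handed in: Every tube stands released and at rest in the tray of its cap's colour: its origin within 37 mm of the tray's centre along the tray's x and 78 mm along its y (inside the walls), its underside on the pocket floor (2 to 9 mm above the tray's underside; the floor is at 5 mm), tilted less than 0.08 rad (x of tube_yellow in the frame of tray_yellow between -0.037 and 0.037 m and y of tube_yellow in the frame of tray_yellow between -0.078 and 0.078 m and z of tube_yellow in the frame of tray_yellow between 0.002 and 0.009 m and angle between each of tube_yellow, tube_green, tube_red_tall, tube_red_short's own z axis and vertical below 0.08 rad and linear speed of each of tube_yellow, tube_green, tube_red_tall, tube_red_short below 0.02 m/s and contact force between each of tube_yellow, tube_green, tube_red_tall, tube_red_short and the fingers below 0.1 N and x of tube_green in the frame of tray_green between -0.037 and 0.037 m and y of tube_green in the frame of tray_green between -0.078 and 0.078 m and z of tube_green in the frame of tray_green between 0.002 and 0.009 m and x of tube_red_tall in the frame of tray_red between -0.037 and 0.037 m and y of tube_red_tall in the frame of tray_red between -0.078 and 0.078 m and z of tube_red_tall in the frame of tray_red between 0.002 and 0.009 m and x of tube_red_short in the frame of tray_red between -0.037 and 0.037 m and y of tube_red_short in the frame of tray_red between -0.078 and 0.078 m and z of tube_red_short in the frame of tray_red between 0.002 and 0.009 m); the robot touches nothing.
It fails at once if a tube tips over (more than 0.6 rad from upright) (angle between any of tube_yellow, tube_green, tube_red_tall, tube_red_short's own z axis and vertical above 0.6 rad).
It fails at once if a tube is let go with its underside more than 35 mm above the bench ((height (world z) of tube_yellow above 0.035 m and contact force between tube_yellow and the fingers below 0.05 N) or (height (world z) of tube_green above 0.035 m and contact force between tube_green and the fingers below 0.05 N) or (height (world z) of tube_red_tall above 0.035 m and contact force between tube_red_tall and the fingers below 0.05 N) or (height (world z) of tube_red_short above 0.035 m and contact force between tube_red_short and the fingers below 0.05 N)).
It fails at once if the bottle, tube rack or tip box is moved more than 20 mm (distance of any of bottle, rack, tip_box from where it was at the start of the episode above 0.02 m).
It also fails if it takes over 102 s, if anything falls off the work surface, if the arm or the gripper's body presses on something with over 40 N, if the wrist force passes 120 N, or if a joint passes its speed limit or range.

## Working session

There is one attempt and no reset: what is moved stays moved. The work goes in short steps, Python scripts to look and compute and a shell command to move; the robot and the scene stay as the last step left them, time stands still between calls to the robot, and variables do not carry over. Pictures are saved under pics/ and viewed, at most 14 in all, crops included, and the job is handed in when it is done.

```bash
mkdir -p pics
python3 - <<'E'
from station import bot
import cv2,numpy as np
o=bot.get_obs();print({k:np.round(v,3) for k,v in o.items()})
for n in("top","side"):
    c=bot.read_camera(n);cv2.imwrite(f"pics/{n}0.png",c["pixels"][:,:,::-1]);print(n,c["fovy"],c["cx"],c["cy"],np.round(c["pose"],3).tolist())
    np.savez(f"{n}0.npz",**c)
E
```

```text
{'t': np.float64(0.0), 'q': array([-1.282,  0.478,  0.022,  1.556, -0.012,  1.109, -0.083]), 'joint_vel': array([ 0.001, -0.001,  0.   , -0.001, -0.   , -0.002,  0.001]), 'joint_torque': array([-1.0000e-03, -5.9646e+01,  1.6080e+00, -2.8120e+01,  1.2000e-02,
        9.0000e-03, -0.0000e+00]), 'eef_pos': array([0.261, 0.622, 0.23 ]), 'tool_rot': array([-0.   ,  0.197,  0.98 , -0.001]), 'contact_force': array([ 0.883, -0.14 , -0.945]), 'torque': array([-0.056,  0.002,  0.031]), 'grasp_force': np.float64(0.0), 'gripper_width': np.float64(0.994)}
top 45.192766447741576 244.03576270254462 198.1793419503784 [[0.013, -0.985, 0.171, 0.355], [-1.0, -0.009, 0.022, -0.034], [-0.02, -0.171, -0.985, 1.437], [0.0, 0.0, 0.0, 1.0]]
side 50.07776760192193 263.56450250885257 196.6586309008351 [[0.69, -0.44, 0.574, -0.176], [-0.723, -0.393, 0.568, -0.777], [-0.024, -0.807, -0.59, 0.848], [0.0, 0.0, 0.0, 1.0]]
```

View pics/top0.png

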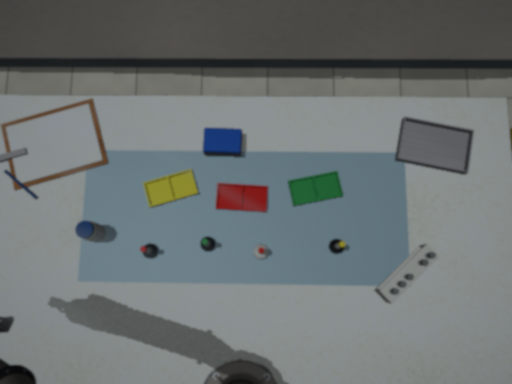

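View pics/side0.png

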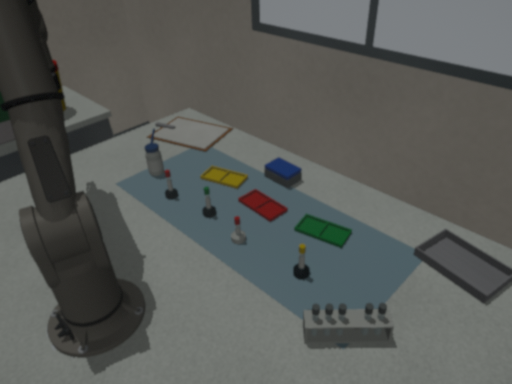

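The top picture shows, left to right, the caps at red (145,250), green (206,242), red in a white puck (262,250) and yellow (341,244). The trays are yellow (172,188), red (242,197) and green (316,188), the bottle is at (87,230), the rack at (405,273) and the tip box at (223,142). The side view matches.

```bash
cat > h.py <<'E'
import cv2,numpy as np
HUE={'yellow':(20,34),'green':(45,85),'red':(172,8)}
def proj(c,uv,z):
    f=192/np.tan(np.radians(c['fovy'])/2);uv=np.atleast_2d(uv)
    d=np.c_[(uv[:,0]-c['cx'])/f,(uv[:,1]-c['cy'])/f,np.ones(len(uv))]@c['pose'][:3,:3].T
    o=c['pose'][:3,3]; return o+d*((z-o[2])/d[:,2])[:,None]
def ray(c,uv):
    p=proj(c,uv,0)[0];o=c['pose'][:3,3];return o,(p-o)/np.linalg.norm(p-o)
def tri(r):
    A=[np.eye(3)-np.outer(d,d) for o,d in r];p=np.linalg.solve(sum(A),sum(a@o for a,(o,d) in zip(A,r)))
    return p,[np.linalg.norm(a@(p-o)) for a,(o,d) in zip(A,r)]
def blobs(c,col,smin=120,vmin=40):
    h=cv2.cvtColor(np.ascontiguousarray(c['pixels']),cv2.COLOR_RGB2HSV);a,b=HUE[col]
    H=h[...,0];m=((H>=a)&(H<=b)) if a<b else ((H>=a)|(H<=b))
    m=(m&(h[...,1]>smin)&(h[...,2]>vmin)).astype(np.uint8)
    n,l,s,ce=cv2.connectedComponentsWithStats(m)
    return [(s[i,4],ce[i],(l==i).astype(np.uint8)) for i in range(1,n) if s[i,4]>8]
E
python3 - <<'E'
from h import *
C={n:dict(np.load(n+'0.npz')) for n in('top','side')}
for n,c in C.items():
    for col in HUE:
        for a,ce,m in blobs(c,col):
            uv=ce
            if a>300:
                r=cv2.minAreaRect(cv2.findContours(cv2.morphologyEx(m,3,np.ones((5,5))),0,2)[0][0]);p=proj(c,cv2.boxPoints(r),.014);mid=p.mean(0)
                e=[p[1]-p[0],p[2]-p[1]];L=max(e,key=np.linalg.norm)
                print(n,col,'TRAY',a,mid.round(4),'len',[round(np.linalg.norm(x),3) for x in e],'longdir',round(np.degrees(np.arctan2(L[1],L[0])),1))
            else: print(n,col,a,ce.round(1),proj(c,uv,.094)[0].round(4),proj(c,uv,.074)[0].round(4))
E
```

```text
top yellow TRAY 1185 [0.6333 0.2299 0.014 ] len [np.float64(0.156), np.float64(0.079)] longdir -72.9
top yellow 33 [341.1 244.1] [ 0.4556 -0.287   0.094 ] [ 0.4571 -0.2908  0.074 ]
top green TRAY 1218 [ 0.6364 -0.2249  0.014 ] len [np.float64(0.157), np.float64(0.079)] longdir -78.0
top green 25 [204.6 241.1] [0.46   0.1089 0.094 ] [0.4615 0.1111 0.074 ]
top red TRAY 1212 [0.6052 0.0054 0.014 ] len [np.float64(0.079), np.float64(0.157)] longdir -92.9
top red 20 [143.2 248.8] [0.4357 0.2872 0.094 ] [0.4369 0.2919 0.074 ]
top red 20 [261.  250.1] [ 0.4357 -0.0554  0.094 ] [ 0.4369 -0.0557  0.074 ]
side yellow 23 [ 62.9 104.9] [0.46   1.1339 0.094 ] [0.4769 1.1846 0.074 ]
side yellow TRAY 561 [0.6294 0.2265 0.014 ] len [np.float64(0.1), np.float64(0.188)] longdir -73.6
side yellow 40 [302.  247.9] [ 0.4595 -0.2864  0.094 ] [ 0.4763 -0.2734  0.074 ]
side green 16 [206.1 189.5] [0.4635 0.1126 0.094 ] [0.4805 0.1362 0.074 ]
side green TRAY 955 [ 0.6323 -0.2272  0.014 ] len [np.float64(0.094), np.float64(0.176)] longdir -78.7
side red 22 [54.1 62.6] [0.7022 1.7755 0.094 ] [0.7255 1.8432 0.074 ]
side red 17 [166.8 172.8] [0.4375 0.2902 0.094 ] [0.4538 0.3185 0.074 ]
side red TRAY 720 [0.6019 0.003  0.014 ] len [np.float64(0.101), np.float64(0.197)] longdir -92.9
side red 23 [236.7 219.7] [ 0.4243 -0.0717  0.094 ] [ 0.4402 -0.053   0.074 ]
```

```bash
python3 -m jog '[[-12,-6.5,0,-0.1],[-24,-13,0,-0.2],[-36,-19.5,0,-0.3],[-47.5,-25.8,0,-0.396],[-47.5,-25.8,0,-0.396],[-47.5,-25.8,0,-0.396],[-47.5,-25.8,0,-0.396],[-47.5,-25.8,0,-0.396],[-47.5,-25.8,0,-0.396],[-47.5,-25.8,0,-0.396],[-47.5,-25.8,0,-0.396],[-47.5,-25.8,0,-0.396],[-47.5,-25.8,0,-0.396],[-47.5,-25.8,0,-0.396],[-47.5,-25.8,0,-0.396],[-47.5,-25.8,0,-0.396],[-47.5,-25.8,0,-0.396],[-47.5,-25.8,0,-0.396]]' -1 60
```

```text
t: 1.6
eef_pos: [0.5982, 0.2029, 0.2311]
tool_rot: [-0.0, -0.001, 1.0, 0.0]
contact_force: [0.1, -0.8, -0.7]
gripper_width: 1.0
grasp_force: 0.0
```

```bash
python3 -m jog '[[14.2,-48.8,0,0],[14.2,-48.8,0,0],[14.2,-48.8,0,0],[14.2,-48.8,0,0],[14.2,-48.8,0,0],[14.2,-48.8,0,0],[14.2,-48.8,0,0],[14.2,-48.8,0,0],[14.2,-48.8,0,0],[14.2,-48.8,0,0],[14.2,-48.8,0,0],[14.2,-48.8,0,0],[14.2,-48.8,0,0],[14.2,-48.8,0,0],[14.2,-48.8,0,0],[14.2,-48.8,0,0],[14.2,-48.8,0,0],[14.2,-48.8,0,0]]'
python3 - <<'E'
from station import bot
from h import *
c=bot.read_camera('wrist');cv2.imwrite('pics/w1.png',c['pixels'][:,:,::-1]);print(c['pose'].round(3),bot.get_obs()['eef_pos'])
for a,ce,m in blobs(c,'yellow'):print(a,ce,proj(c,ce,.105),proj(c,ce,.094))
E
```

```text
t: 3.1
eef_pos: [0.4577, -0.2851, 0.2312]
tool_rot: [0.0, -0.001, 1.0, 0.0]
contact_force: [-0.3, -0.6, -0.2]
gripper_width: 0.999
grasp_force: 0.0
[[-0.002  0.949  0.315  0.378]
 [ 1.     0.002  0.001 -0.286]
 [ 0.     0.315 -0.949  0.374]
 [ 0.     0.     0.     1.   ]] [ 0.45751441 -0.28543008  0.23125032]
271 [257.25461255 183.04797048] [[ 0.45596543 -0.287275    0.105     ]] [[ 0.45916595 -0.28732548  0.094     ]]
```

View pics/w1.png

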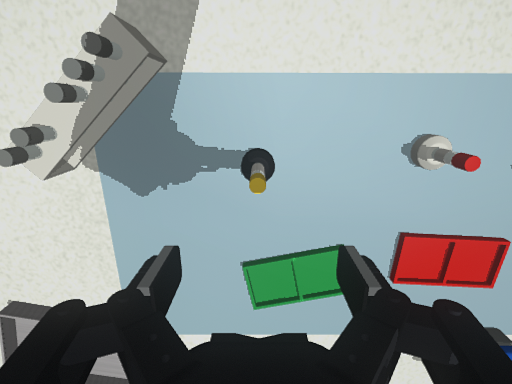

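The wrist view shows the yellow cap at (257,183), about (0.458, -0.287). The fingers straddle it, with clear space on both sides.

```bash
python3 -m jog '[[0,0,4,0],[0,0,8,0],[0,0,11,0],[0,0,13,0],[0,0,14.5,0],[0,0,15.4,0],[0,0,15.4,0],[0,0,15.4,0],[0,0,15.4,0],[0,0,15.4,0]]'
python3 -m jog '[[0,0,0,0],[0,0,0,0],[0,0,0,0],[0,0,0,0],[0,0,0,0],[0,0,0,0],[0,0,0,0],[0,0,0,0],[0,0,0,0],[0,0,0,0],[0,0,0,0],[0,0,0,0]]' 1 60
```

```text
t: 3.98
eef_pos: [0.4577, -0.2872, 0.0785]
tool_rot: [0.001, 0.0, 1.0, -0.0]
contact_force: [0.7, 0.6, -0.0]
gripper_width: 1.002
grasp_force: 0.0
t: 4.98
eef_pos: [0.457, -0.2868, 0.0775]
tool_rot: [0.0, 0.0, 1.0, 0.0]
contact_force: [-1.2, 1.6, 5.7]
gripper_width: 0.192
grasp_force: 58.4
```

```bash
python3 -m jog '[[0,0,-1,0],[0,0,-3,0],[0,0,-6,0],[0,0,-9,0],[0,0,-11.5,0],[0,0,-13,0],[0,0,-13,0],[0,0,-13,0]]'
python3 -m jog '[[-0.5,1.2,0,0],[-1.5,3.8,0,0],[-2.7,7,0,0],[-3.9,10.2,0,0],[-5.1,13.4,0,0],[-6.3,16.6,0,0],[-7.5,19.8,0,0],[-8.8,23,0,0],[-10.1,26.2,0,0],[-11.4,29.4,0,0],[-12.7,32.6,0,0],[-14,35.8,0,0],[-15.3,39,0,0],[-16.5,42,0,0],[-17.6,45,0,0],[-18.3,47,0,0],[-18.6,47.9,0,0],[-18.6,47.9,0,0],[-18.6,47.9,0,0],[-18.6,47.9,0,0]]'
python3 - <<'E'
from station import bot
from h import *
c=bot.read_camera('wrist');cv2.imwrite('pics/w2.png',c['pixels'][:,:,::-1]);print(bot.get_obs()['eef_pos'])
E
```

```text
t: 5.65
eef_pos: [0.457, -0.2869, 0.2078]
tool_rot: [0.001, 0.0, 1.0, -0.0]
contact_force: [-0.8, 0.6, -1.7]
gripper_width: 0.188
grasp_force: 58.5
t: 7.32
eef_pos: [0.6428, 0.1891, 0.2066]
tool_rot: [-0.001, 0.002, 1.0, -0.001]
contact_force: [0.0, 0.2, -0.9]
gripper_width: 0.19
grasp_force: 58.6
[0.6429975  0.18908972 0.20698964]
```

View pics/w2.png

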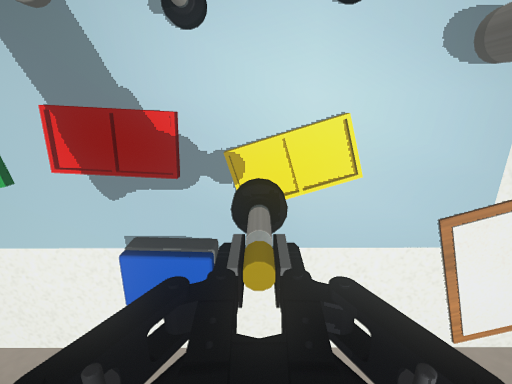

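The held yellow tube hangs upright, puck at (259,208), over the tray's near pocket. I'll lower it gently.

```bash
python3 -m jog '[[0,0,2,0],[0,0,5,0],[0,0,8,0],[0,0,10,0],[0,0,11,0],[0,0,11.6,0],[0,0,12,0],[0,0,12.2,0],[0,0,12.4,0],[0,0,12.5,0],[0,0,12.5,0],[0,0,12.5,0],[0,0,12.5,0]]'
```

```text
t: 8.45
eef_pos: [0.6435, 0.1921, 0.0828]
tool_rot: [0.0, 0.0, 1.0, 0.0]
contact_force: [-0.7, -0.0, -1.0]
gripper_width: 0.195
grasp_force: 58.6
```

```bash
python3 -m jog '[[0,0,0.05,0],[0,0,0.1,0],[0,0,0.1,0],[0,0,0.1,0]]'
python3 -m jog '[[0,0,0,0],[0,0,0,0],[0,0,0,0],[0,0,0,0],[0,0,0,0],[0,0,0,0],[0,0,0,0],[0,0,0,0]]' -0.3
python3 - <<'E'
from station import bot
from h import *
c=bot.read_camera('wrist');cv2.imwrite('pics/w3.png',c['pixels'][:,:,::-1]);print(bot.get_obs()['eef_pos'])
E
```

```text
t: 8.78
eef_pos: [0.6439, 0.1922, 0.0826]
tool_rot: [0.001, 0.0, 1.0, 0.0]
contact_force: [-1.4, 0.0, 6.0]
gripper_width: 0.189
grasp_force: 59.4
t: 9.45
eef_pos: [0.6432, 0.192, 0.0813]
tool_rot: [-0.0, 0.0, 1.0, 0.0]
contact_force: [-0.1, -0.2, -0.3]
gripper_width: 0.652
grasp_force: 0.0
[0.64324347 0.19201889 0.08126054]
```

View pics/w3.png

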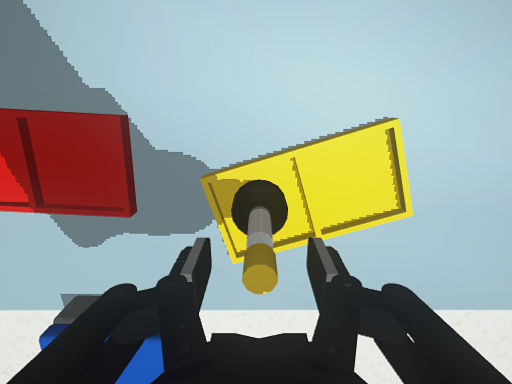

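The yellow tube stands released inside its pocket, with its puck at (259,208) clear of the walls. Next is green.

```bash
python3 -m jog '[[0,0,-3,0],[0,0,-7,0],[0,0,-11,0],[0,0,-14,0],[3,-1.5,-14,0],[7,-3,-14,0],[11,-5,-14,0],[15,-7,-14,0],[17.5,-8,-14,0],[18.2,-8.2,-14,0],[18.2,-8.2,-14,0],[18.2,-8.2,-14,0],[18.2,-8.2,-14,0],[18.2,-8.2,-14,0],[18.2,-8.2,-14,0]]'
python3 - <<'E'
from station import bot
from h import *
c=bot.read_camera('wrist');print(bot.get_obs()['eef_pos'])
for k in('green','red'):
  for a,ce,m in blobs(c,k):print(k,a,ce,proj(c,ce,.094),proj(c,ce,.074))
E
```

```text
t: 10.75
eef_pos: [0.4622, 0.1107, 0.2211]
tool_rot: [0.0, 0.0, 1.0, -0.0]
contact_force: [-0.3, 1.0, -0.0]
gripper_width: 0.649
grasp_force: 0.0
[0.46196822 0.11056921 0.2210776 ]
green 276 [257.81521739 183.76086957] [[0.46153776 0.10898924 0.094     ]] [[0.46741539 0.10890907 0.074     ]]
green 4856 [ 46.62252883 278.5193575 ] [[ 0.57635215 -0.13733757  0.094     ]] [[ 0.59074807 -0.15569316  0.074     ]]
red 369 [104.87804878 158.85907859] [[ 0.43542509 -0.04416633  0.094     ]] [[ 0.43936538 -0.05560938  0.074     ]]
red 432 [436.25462963 160.8287037 ] [[0.4377146  0.28811535 0.094     ]] [[0.44182476 0.30132487 0.074     ]]
red 3907 [187.70796007 258.04939852] [[0.54917551 0.02935868 0.094     ]] [[0.56155515 0.02337058 0.074     ]]
```

```bash
python3 -m jog '[[0,-0.1,4,0],[0,-0.1,8,0],[0,-0.1,11,0],[0,-0.1,13,0],[0,-0.1,14,0],[0,-0.1,14.4,0],[0,-0.1,14.4,0],[0,-0.1,14.4,0],[0,-0.1,14.4,0]]'
python3 -m jog '[[0,0,0,0],[0,0,0,0],[0,0,0,0],[0,0,0,0],[0,0,0,0],[0,0,0,0],[0,0,0,0],[0,0,0,0],[0,0,0,0],[0,0,0,0]]' 1 60
python3 -m jog '[[0,0,-1,0],[0,0,-3,0],[0,0,-6,0],[0,0,-9,0],[0,0,-11.5,0],[0,0,-13,0],[0,0,-13,0],[0,0,-13,0]]'
```

```text
t: 11.55
eef_pos: [0.4623, 0.1095, 0.0786]
tool_rot: [0.001, 0.0, 1.0, 0.001]
contact_force: [0.3, -1.0, 0.2]
gripper_width: 0.649
grasp_force: 0.0
t: 12.38
eef_pos: [0.4617, 0.1094, 0.0781]
tool_rot: [0.001, 0.0, 1.0, 0.0]
contact_force: [-1.0, -0.2, 5.7]
gripper_width: 0.185
grasp_force: 58.3
t: 13.05
eef_pos: [0.4614, 0.1092, 0.2081]
tool_rot: [0.001, 0.0, 1.0, 0.0]
contact_force: [-0.1, 0.3, -0.5]
gripper_width: 0.191
grasp_force: 58.5
```

```bash
python3 -m jog '[[-0.8,-1.4,0,0],[-2.3,-4.2,0,0],[-4,-7.2,0,0],[-5.7,-10.2,0,0],[-7.4,-13.2,0,0],[-9,-16.2,0,0],[-10.7,-19.2,0,0],[-12.3,-22.2,0,0],[-14,-25.2,0,0],[-15.3,-27.7,0,0],[-16.2,-29.2,0,0],[-16.5,-29.7,0,0],[-16.5,-29.7,0,0],[-16.5,-29.7,0,0],[-16.5,-29.7,0,0]]'
python3 -m jog '[[0,0,2,0],[0,0,5,0],[0,0,8,0],[0,0,10,0],[0,0,11,0],[0,0,11.6,0],[0,0,12,0],[0,0,12.2,0],[0,0,12.4,0],[0,0,12.5,0],[0,0,12.5,0],[0,0,12.5,0],[0,0,12.5,0]]'
```

```text
t: 14.3
eef_pos: [0.6253, -0.186, 0.2064]
tool_rot: [-0.001, -0.001, 1.0, 0.001]
contact_force: [0.1, -0.4, -0.8]
gripper_width: 0.189
grasp_force: 58.6
t: 15.38
eef_pos: [0.6266, -0.1881, 0.0832]
tool_rot: [0.001, 0.0, 1.0, -0.0]
contact_force: [0.4, 1.4, 2.4]
gripper_width: 0.186
grasp_force: 58.9
```

Run:
```python
from station import bot
from h import *
c=bot.read_camera('wrist');cv2.imwrite('pics/w4.png',c['pixels'][:,:,::-1])
```

```text
(no output)
```

View pics/w4.png

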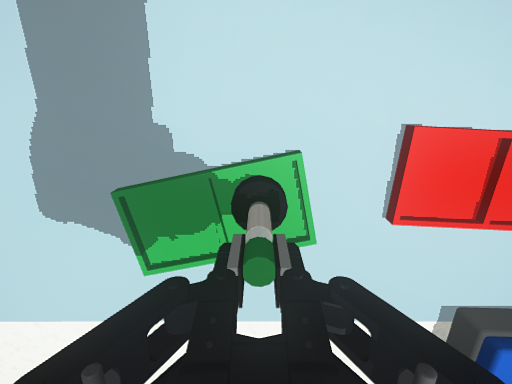

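The green puck sits inside its pocket at (259,203) and touches the floor, so I'll release it and go to the short red tube.

```bash
python3 -m jog '[[0,0,0.05,0],[0,0,0.05,0],[0,0,0.05,0]]'
python3 -m jog '[[0,0,0,0],[0,0,0,0],[0,0,0,0],[0,0,0,0],[0,0,0,0],[0,0,0,0],[0,0,0,0],[0,0,0,0]]' -0.3
python3 -m jog '[[0,0,-3,0],[0,0,-7,0],[0,0,-11,0],[0,0,-14,0],[3,2,-14,0],[7,5,-14,0],[11,8,-14,0],[15,11,-14,0],[18,12.8,-14,0],[18.9,13.3,-14,0],[18.9,13.3,-14,0],[18.9,13.3,-14,0],[18.9,13.3,-14,0],[18.9,13.3,-14,0],[18.9,13.3,-14,0]]'
python3 - <<'E'
from station import bot
from h import *
c=bot.read_camera('wrist');print(bot.get_obs()['eef_pos'])
cv2.imwrite('pics/w5.png',c['pixels'][:,:,::-1])
for k in('green','red'):
  for a,ce,m in blobs(c,k):print(k,a,ce,proj(c,ce,.094),proj(c,ce,.074))
E
```

```text
t: 15.68
eef_pos: [0.6267, -0.1882, 0.0831]
tool_rot: [0.001, 0.0, 1.0, -0.0]
contact_force: [-1.2, 1.2, 7.0]
gripper_width: 0.183
grasp_force: 59.5
t: 16.35
eef_pos: [0.6259, -0.188, 0.0817]
tool_rot: [-0.0, 0.0, 1.0, 0.0]
contact_force: [0.2, 0.2, -0.6]
gripper_width: 0.647
grasp_force: 0.0
t: 17.6
eef_pos: [0.438, -0.0555, 0.2218]
tool_rot: [0.0, 0.001, 1.0, -0.0]
contact_force: [-0.2, 0.5, -0.4]
gripper_width: 0.653
grasp_force: 0.0
[ 0.43782012 -0.05549656  0.22172825]
green 1193 [133.01592624 278.18189438] [[ 0.55205894 -0.2034709   0.094     ]] [[ 0.5664149  -0.21438397  0.074     ]]
green 70 [204.25714286 301.52857143] [[ 0.58534181 -0.12243884  0.094     ]] [[ 0.60216094 -0.12735495  0.074     ]]
green 94 [150.61702128 339.27659574] [[ 0.64358916 -0.19462387  0.094     ]] [[ 0.66471903 -0.2048822   0.074     ]]
red 247 [260.13360324 180.68825911] [[ 0.43426201 -0.05490352  0.094     ]] [[ 0.43990014 -0.05482153  0.074     ]]
red 3110 [278.86495177 274.05562701] [[ 0.54680021 -0.03327214  0.094     ]] [[ 0.56076699 -0.03158926  0.074     ]]
red 287 [348.47735192 260.80487805] [[0.52931087 0.04572171 0.094     ]] [[0.5419833  0.05325071 0.074     ]]
```

View pics/w5.png

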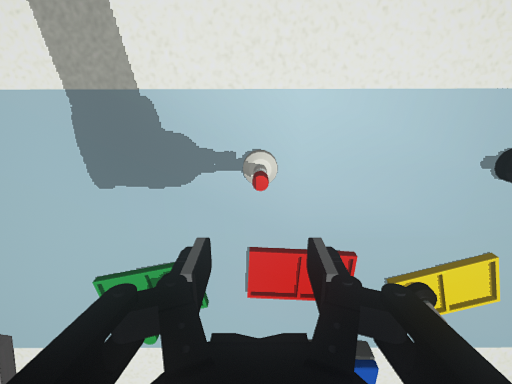

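The short red cap at (260,180) is centred between the fingers.

```bash
python3 -m jog '[[-0.1,0,4,0],[-0.1,0,8,0],[-0.1,0,12,0],[-0.1,0,14.5,0],[-0.1,0,15.7,0],[-0.1,0,16.3,0],[-0.1,0,16.3,0],[-0.1,0,16.3,0],[-0.1,0,16.3,0]]'
python3 -m jog '[[0,0,0,0],[0,0,0,0],[0,0,0,0],[0,0,0,0],[0,0,0,0],[0,0,0,0],[0,0,0,0],[0,0,0,0],[0,0,0,0],[0,0,0,0]]' 1 60
python3 -m jog '[[0,0,-1,0],[0,0,-3,0],[0,0,-6,0],[0,0,-9,0],[0,0,-11.5,0],[0,0,-13,0],[0,0,-13,0],[0,0,-13,0]]'
python3 -m jog '[[-0.8,0.1,0,0],[-2.4,0.3,0,0],[-5,0.7,0,0],[-8,1.1,0,0],[-11,1.5,0,0],[-13.5,1.9,0,0],[-15.3,2.1,0,0],[-16.3,2.2,0,0],[-16.3,2.2,0,0],[-16.3,2.2,0,0],[-16.3,2.2,0,0]]'
```

```text
t: 18.4
eef_pos: [0.4391, -0.055, 0.0597]
tool_rot: [0.001, 0.001, 1.0, 0.0]
contact_force: [-0.3, 0.1, -0.5]
gripper_width: 0.65
grasp_force: 0.0
t: 19.23
eef_pos: [0.4387, -0.0546, 0.0596]
tool_rot: [0.001, 0.0, 1.0, 0.0]
contact_force: [-0.7, 1.0, 6.2]
gripper_width: 0.189
grasp_force: 58.3
t: 19.9
eef_pos: [0.4383, -0.0548, 0.1897]
tool_rot: [0.001, 0.0, 1.0, 0.0]
contact_force: [-1.0, -0.9, -1.8]
gripper_width: 0.188
grasp_force: 58.5
t: 20.82
eef_pos: [0.5995, -0.0335, 0.188]
tool_rot: [-0.001, 0.001, 1.0, -0.0]
contact_force: [-0.2, 0.2, -1.8]
gripper_width: 0.187
grasp_force: 58.5
```

```bash
python3 -m jog '[[0,0,2,0],[0,0,5,0],[0,0,8,0],[0,0,10,0],[0,0,11,0],[0,0,11.6,0],[0,0,12,0],[0,0,12.2,0],[0,0,12.4,0],[0,0,12.5,0],[0,0,12.5,0],[0,0,12.5,0],[0,0,12.5,0]]'
python3 - <<'E'
from station import bot
from h import *
c=bot.read_camera('wrist');cv2.imwrite('pics/w6.png',c['pixels'][:,:,::-1])
E
```

```text
t: 21.9
eef_pos: [0.6018, -0.0329, 0.0646]
tool_rot: [0.001, 0.0, 1.0, 0.0]
contact_force: [-0.5, 0.9, 3.8]
gripper_width: 0.188
grasp_force: 58.7
```

View pics/w6.png

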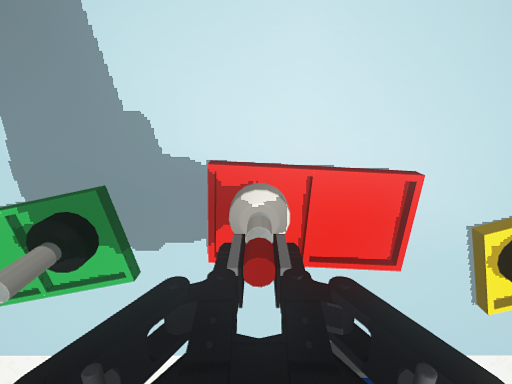

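The white puck sits in the left pocket of the picture at (260,210), touching the floor. I'll release it and go to the tall red tube.

```bash
python3 -m jog '[[0,0,0.05,0],[0,0,0.05,0],[0,0,0.05,0]]'
python3 -m jog '[[0,0,0,0],[0,0,0,0],[0,0,0,0],[0,0,0,0],[0,0,0,0],[0,0,0,0],[0,0,0,0],[0,0,0,0]]' -0.3
python3 -m jog '[[0,0,-3,0],[0,0,-7,0],[0,0,-11,0],[0,0,-14,0],[1,2,-15.8,0],[2.5,5,-15.8,0],[4.5,8.5,-15.8,0],[6.5,12,-15.8,0],[8.5,16,-15.8,0],[10.5,20,-15.8,0],[12.5,24,-15.8,0],[14.5,28,-15.8,0],[16,31,-15.8,0],[16.5,32.1,-15.8,0],[16.5,32.1,-15.8,0],[16.5,32.1,-15.8,0],[16.5,32.1,-15.8,0],[16.5,32.1,-15.8,0]]'
python3 - <<'E'
from station import bot
from h import *
c=bot.read_camera('wrist');print(bot.get_obs()['eef_pos'])
for k in('red',):
  for a,ce,m in blobs(c,k):print(k,a,ce,proj(c,ce,.094),proj(c,ce,.074))
E
```

```text
t: 22.2
eef_pos: [0.6019, -0.0329, 0.0646]
tool_rot: [0.001, 0.0, 1.0, 0.0]
contact_force: [-1.4, 0.7, 9.0]
gripper_width: 0.183
grasp_force: 59.5
t: 22.87
eef_pos: [0.601, -0.033, 0.0632]
tool_rot: [-0.0, 0.0, 1.0, -0.0]
contact_force: [0.1, -0.0, 0.3]
gripper_width: 0.65
grasp_force: 0.0
t: 24.37
eef_pos: [0.4372, 0.2865, 0.2213]
tool_rot: [0.0, 0.002, 1.0, -0.0]
contact_force: [0.2, -0.5, 0.2]
gripper_width: 0.65
grasp_force: 0.0
[0.4371911  0.28654295 0.22128747]
red 287 [260.2195122  185.12543554] [[0.43802259 0.28719999 0.094     ]] [[0.44401041 0.2872762  0.074     ]]
red 3926 [ 79.00738665 272.18364748] [[0.5422312  0.07743757 0.094     ]] [[0.55594686 0.06195834 0.074     ]]
red 334 [ 10.5        305.86526946] [[ 0.58949121 -0.01573737  0.094     ]] [[ 0.60671155 -0.0381262   0.074     ]]
```

```bash
python3 -m jog '[[0,0,4,0],[0,0,8,0],[0,0,11,0],[0,0,13,0],[0,0,14,0],[0,0,14.4,0],[0,0,14.4,0],[0,0,14.4,0],[0,0,14.4,0]]'
python3 -m jog '[[0,0,0,0],[0,0,0,0],[0,0,0,0],[0,0,0,0],[0,0,0,0],[0,0,0,0],[0,0,0,0],[0,0,0,0],[0,0,0,0],[0,0,0,0]]' 1 60
python3 -m jog '[[0,0,-1,0],[0,0,-3,0],[0,0,-6,0],[0,0,-9,0],[0,0,-11.5,0],[0,0,-13,0],[0,0,-13,0],[0,0,-13,0]]'
python3 -m jog '[[-0.8,-1.2,0,0],[-2.4,-3.5,0,0],[-4.2,-6,0,0],[-6,-8.7,0,0],[-7.8,-11.3,0,0],[-9.6,-13.9,0,0],[-11.4,-16.5,0,0],[-13.2,-19.1,0,0],[-15,-21.7,0,0],[-16.3,-23.6,0,0],[-16.8,-24.4,0,0],[-16.8,-24.4,0,0],[-16.8,-24.4,0,0],[-16.8,-24.4,0,0]]'
python3 -m jog '[[0,0,2,0],[0,0,5,0],[0,0,8,0],[0,0,10,0],[0,0,11,0],[0,0,11.6,0],[0,0,12,0],[0,0,12.2,0],[0,0,12.4,0],[0,0,12.5,0],[0,0,12.5,0],[0,0,12.5,0],[0,0,12.5,0]]'
python3 - <<'E'
from station import bot
from h import *
c=bot.read_camera('wrist');cv2.imwrite('pics/w7.png',c['pixels'][:,:,::-1])
E
```

```text
t: 25.17
eef_pos: [0.4374, 0.2887, 0.0788]
tool_rot: [0.001, 0.001, 1.0, 0.001]
contact_force: [0.0, -0.3, 0.4]
gripper_width: 0.653
grasp_force: 0.0
t: 26.0
eef_pos: [0.4368, 0.2883, 0.0781]
tool_rot: [0.0, 0.0, 1.0, 0.0]
contact_force: [-1.4, -1.0, 5.7]
gripper_width: 0.19
grasp_force: 58.4
t: 26.67
eef_pos: [0.4364, 0.2884, 0.208]
tool_rot: [0.001, 0.0, 1.0, 0.001]
contact_force: [-0.4, 0.4, -1.4]
gripper_width: 0.188
grasp_force: 58.6
t: 27.83
eef_pos: [0.6029, 0.0462, 0.2064]
tool_rot: [-0.001, -0.001, 1.0, 0.0]
contact_force: [0.3, 0.1, -0.9]
gripper_width: 0.189
grasp_force: 58.7
t: 28.92
eef_pos: [0.6048, 0.0441, 0.0831]
tool_rot: [0.001, 0.0, 1.0, 0.0]
contact_force: [-0.3, -0.5, 2.2]
gripper_width: 0.189
grasp_force: 59.0
```

View pics/w7.png

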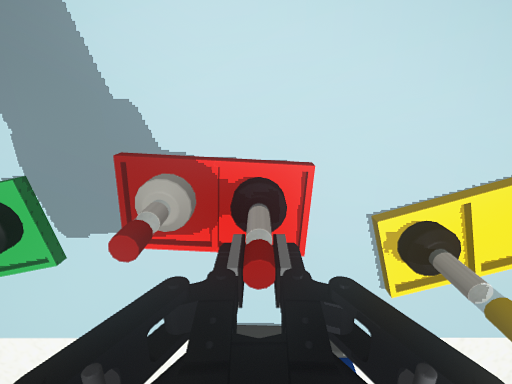

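The tall red tube's puck is in its own pocket at (259,204), clear of the rib and the short tube. I'll release it, rise, back off and check from above.

```bash
python3 -m jog '[[0,0,0.05,0],[0,0,0.05,0],[0,0,0.05,0]]'
python3 -m jog '[[0,0,0,0],[0,0,0,0],[0,0,0,0],[0,0,0,0],[0,0,0,0],[0,0,0,0],[0,0,0,0],[0,0,0,0]]' -0.3
python3 -m jog '[[0,0,-3,0],[0,0,-7,0],[0,0,-11,0],[0,0,-15,0],[0,0,-18,0],[2,0,-20,0],[5,0,-20,0],[8,0,-20,0],[10,0,-20,0],[10,0,-20,0],[10,0,-20,0],[10,0,-20,0],[10,0,-20,0],[10,0,-20,0],[10,0,-20,0]]'
python3 - <<'E'
from station import bot
from h import *
c=bot.read_camera('side');p=c['pixels'][140:290,120:420,::-1];cv2.imwrite('pics/s8.png',cv2.resize(p,None,fx=2.6,fy=2.6))
c=bot.read_camera('wrist');cv2.imwrite('pics/w8.png',c['pixels'][:,:,::-1]);o=bot.get_obs();print(o['grasp_force'],abs(o['joint_vel']).max())
E
```

```text
t: 29.22
eef_pos: [0.6051, 0.044, 0.0831]
tool_rot: [0.001, 0.001, 1.0, 0.0]
contact_force: [-1.4, -0.2, 7.3]
gripper_width: 0.187
grasp_force: 59.7
t: 29.88
eef_pos: [0.6041, 0.044, 0.0817]
tool_rot: [-0.0, 0.0, 1.0, -0.0]
contact_force: [0.3, -0.1, 0.0]
gripper_width: 0.65
grasp_force: 0.0
t: 31.13
eef_pos: [0.5047, 0.0441, 0.2815]
tool_rot: [-0.0, 0.001, 1.0, -0.0]
contact_force: [-0.6, 0.8, 0.2]
gripper_width: 0.655
grasp_force: 0.0
0.0 0.005286857641888192
```

View pics/s8.png

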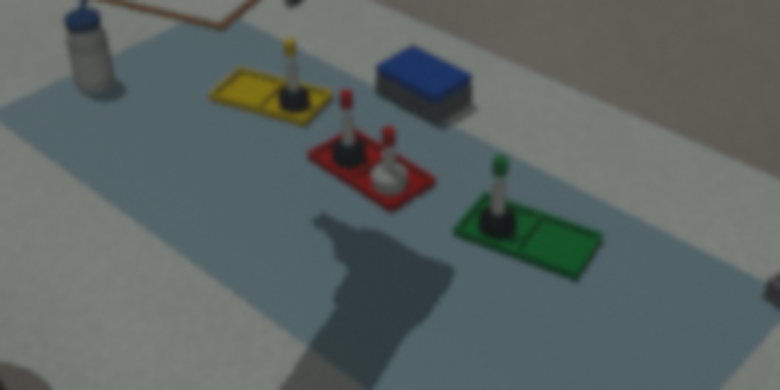

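View pics/w8.png

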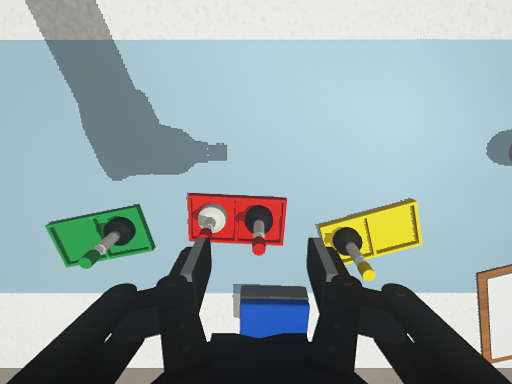

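Both views show all four tubes upright in the right pockets: green puck (119,230), white (212,219), black red-capped (259,219) and yellow (347,241) in the wrist view. The bottle and tip box look unmoved, and the gripper is clear.

```bash
python3 -c "
from station import bot
print(bot.hand_in())"
```

```text
the job is handed in; nothing more can be done
None
```

I placed all four tubes upright and released in the trays of their cap colours, yellow first, and handed the job in at about 31 s; the hand-in returned no verdict.

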